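Lay the last spice jar down and shut the spice box

TASK

One spice jar was left standing in its lane of the flat spice box, so the lid cannot shut. Push it over with a fingertip so that it lies in its lane like the other three, then push the open lid over from behind so that it comes down fully shut. Only push: do not pick up or carry any jar, and leave the things beside the box where they are.

Things in the scene. Friction and masses are not known exactly. Their poses are not given: they have to be found in the camera images.
- spice_box: shallow wooden box, fixed, 176 mm (own x) x 218 mm (own y) x 62 mm high; walls 7 mm, floor 8 mm thick; stands on the work surface. Origin: centre of its underside; own x points to the hinged side (about the robot's left), own y about towards the robot. Low dividers (26 mm high, 4 mm thick) along x make four lanes, 162 mm long, 48 mm wide, centred at own y = -78, -26, 26, 78 mm
- box_lid (a joint): angle of the box's wooden lid: 0 = shut flat on the rim, pi/2 = upright, stop at 1.85 = leaning outwards, away from the box. Slightly stiff, damped hinge: open, the lid stays leaning as it is left; pushed 0.3 rad or more past upright towards the box, it sinks shut by itself in 1 to 2 s
- lid_edge (a point): middle of the lid's free edge (upper edge while open), at half its thickness. The lid is 176 mm from hinge to this edge, 218 mm wide, 10 mm thick, 0.25 kg (top of the shut lid 72 mm above the surface); a finger tab, 50 mm wide, stands 13 mm out from the middle of this edge
- jar_up: the standing glass spice jar, dark cap, pale label with red, 41 mm in diameter, 105 mm tall, about 0.11 kg, loose on the box's floor at the end of one lane (any of the four) away from the hinge. Origin: centre of its underside; own z runs along the jar to the cap. Pushed near the cap towards the hinge side it topples into its lane, where there is room for it to lie
- jar_a: glass spice jar of the same size (41 x 105 mm), dark cap, white and blue label, lying in a lane, cap to the hinge side. Origin: centre of its underside; own z along the jar to the cap
- jar_b: glass spice jar of the same size (41 x 105 mm), dark cap, black label with green leaves, lying in a lane, cap to the hinge side. Origin: centre of its underside; own z along the jar to the cap
- jar_c: glass spice jar of the same size (41 x 105 mm), dark cap, black label with green leaves, lying in a lane, cap to the hinge side. Origin: centre of its underside; own z along the jar to the cap
- shaker: glass salt shaker, 44 mm in diameter, 90 mm tall, standing behind the open lid, on the far left; origin at the centre of its underside; leave it alone
- garlic: garlic bulb, about 53 mm, on the right of the box; origin at the centre of its underside; leave it alone
- tin: food tin, 75 mm in diameter, 58 mm tall, standing on the right of the box; origin at the centre of its underside; leave it alone
- lid_hinge (a point): middle of the lid's hinge line, which runs along the top edge of the box's +x wall, parallel to the box's y (88 mm from the box's centre, 62 mm above its underside)
- mug: cream mug with bands, 83 mm in diameter (115 mm with its handle), 90 mm tall, standing near left, at the washer's edge; origin at the centre of its underside; leave it alone

How it is judged:
On the way, in this order (a step that is already met when the one before it is completed fails the run):
1. the standing jar lies down in the box while the lid is still open (angle between jar_up's own z axis and vertical above 1.4 rad and height (world z) of jar_up below 0.045 m and value of joint box_lid above 1.2 rad), for 0.2 s.
2. the lid is shut (value of joint box_lid below 0.05 rad), for 0.2 s.
At the end, for the whole second after the job is handed in: The lid is shut on the rim (joint under 0.05 rad), the jar that stood lies in the box (its axis within 0.17 rad of level, its underside's centre below 45 mm) at rest, and the other three jars lie within 30 mm of where they were (value of joint box_lid below 0.05 rad and angle between jar_up's own z axis and vertical above 1.4 rad and height (world z) of jar_up below 0.045 m and x of jar_up in the frame of spice_box between -0.082 and 0.08 m and y of jar_up in the frame of spice_box between -0.102 and 0.102 m and distance of each of jar_a, jar_b, jar_c from where it was at the start of the episode below 0.03 m and linear speed of jar_up below 0.02 m/s); the robot touches nothing.
It fails at once if a jar is lifted (height (world z) of any of jar_up, jar_a, jar_b, jar_c above 0.06 m).
It fails at once if something beside the box is moved more than 25 mm or tipped (distance of any of shaker, garlic, tin, mug from where it was at the start of the episode above 0.025 m or angle between any of shaker, tin, mug's own z axis and vertical above 0.5 rad).
It also fails if it takes over 45 s, if anything falls off the work surface, if the arm or the gripper's body presses on something with over 40 N, if the wrist force passes 120 N, or if a joint passes its speed limit or range.

ROBOT

A 6-joint arm with a two-finger parallel gripper is mounted at the origin on a cart in front of the work surface, level with it; the furniture and walls round the work are solid. World frame = base frame: x ahead of the robot, y to its left, z up, the work surface at z = 0. Lengths are in m, angles in rad, forces in N, time in s.
With the tool pointing down it reaches from about 0.425 to 1.125 m from the base axis. Payload 14.9 kg.
Tool frame: the origin (TCP) lies midway between the tips of the shut fingers; the grasp point (between the pads) lies 19 mm behind it; z points along the fingers, y is the line along which they close (so a half turn about z gives the same grasp; the last joint's range is limited). The gripper opens to 91 mm and grips with 3 to 60 N. Pads are 32 mm wide; open, the fingers measure 118 mm over their backs; the gripper's body (76 mm by 178 mm) begins 60 mm behind the grasp point.
Start: joints at [1.214, 0.379, 1.734, -0, 1.028, -0.033], TCP at [0.223, 0.664, 0.214] pointing down, gripper open.
Joint ranges: [-2.77, 2.77], [-0.74, 2.19], [0, 2.66], [-1.06, 4.2], [0.31, 2.87], [-3.08, 3.08]. Speed limits (rad/s): [1.89, 1.89, 2.39, 3.14, 3.14, 3.14].

INTERFACE

Orientations are given as a unit quaternion [x, y, z, w].
In Python, from station import bot, eyes gives the robot as it stands (bot), with the cameras (eyes).
- The arm moves only by the shell command python3 shift.py 'ROWS' [FORCE]. ROWS is a JSON list of rows, 1 to 5 of them, each an object with the fields rot (a list: a rotation vector rx, ry, rz in fractions of the full range, 1 being 120 degrees), pos (a list: dx, dy, dz in parts of the range, where 1.0 means 0.6 m), jaw (the finger opening in m); a field left out counts as zero (the opening has to be given); each row is the pose to reach, as a shift and turn from the pose commanded when the command began, along the tool's axes at that moment; what a row does not reach only later rows make up. A row lasts 1/12 s, in which the tool goes at most 0.0417 m and 0.125 rad, less where a joint would pass 70% of its speed; a pose out of reach is approached as far as the arm can. The fingers move at their own pace and stop on an object; FORCE is the grip in N (left out, the last holds). Time passes only in rows, so rows that do not move let the fingers close. It prints the time, the measured TCP pose, the force, the opening and the grip force at its end. A shift or turn number past 1, either way, is cut back to 1. Input that does not fit is refused with a message, and nothing moves.
- bot.sense(): the state, without advancing time (a new reading comes with each control period).
- eyes.get_image(name): name is "scene" or "top" or "wrist"; returns the picture (384x512x3 uint8, blue, green, red); there is no depth.
- eyes.camera_params(name): a dict with "intrinsics" (3x3 intrinsics, pixels), "dist" ([k1, k2, p1, p2, k3] as OpenCV has them; the pictures are not rectified), "cam_to_world" (4x4, takes a point from camera to world coordinates). Camera axes: x right, y up, looking along -z (the intrinsics and any distortion apply to the point x, -y, -z); pixel columns grow to the right and rows downward; lengths in m; the calibration is good to about 2 mm. A picture is of the moment at which its call begins: read the wrist's pose just before it. camera_params takes no time and is no camera call; for the wrist camera it gives the pose at the moment of the call.
- bot.finish_job(): hands the job in; it is judged then, once.
The state is a dict: "clock": time; "joint_pos": joint angles; "joint_velocities": joint speeds; "effort": joint torques, N m; "position": TCP position; "tool_rot": TCP orientation; "wrist_force": force on the tool from outside, world axes, zero at the start; "moment": the same for the moment, N m; "grip_width": finger opening in m; "finger_force": force on a finger pad.
Only numpy, scipy, OpenCV 4.12 (cv2) and the standard library are available. Lean on these libraries where they do the work, as an engineer would, in place of code of your own. Each camera call takes 0.05 s, during which the arm holds its last target. There are 200 camera calls.

## Working session

There is one attempt and no reset: what is moved stays moved. The work goes in short steps, Python scripts to look and compute and a shell command to move; the robot and the scene stay as the last step left them, time stands still between calls to the robot, and variables do not carry over. Pictures are saved under pics/ and viewed, at most 10 in all, crops included, and the job is handed in when it is done.

```bash
ls; mkdir -p pics
python3 - <<'E'
from station import bot, eyes
import cv2,numpy as np
s=bot.sense();print(s['clock'],s['position'],s['tool_rot'],s['grip_width'])
for n in("scene","top"):
    cv2.imwrite(f"pics/{n}0.png",eyes.get_image(n)); p=eyes.camera_params(n);print(n,np.round(p["intrinsics"],1).tolist(),np.round(p["dist"],3),np.round(p["cam_to_world"],3).tolist())
E
```

```text
pics
shift.py
station.py
0.0 [0.2225849  0.66324694 0.21328895] [ 1.61180536e-01  9.86924785e-01 -5.41598746e-04 -1.05325687e-04] 0.09145476972223159
scene [[353.1, 0.0, 254.9], [0.0, 353.1, 193.4], [0.0, 0.0, 1.0]] [-0.036  0.     0.     0.     0.   ] [[-0.702, 0.334, -0.629, -0.016], [-0.711, -0.298, 0.636, 0.605], [0.025, 0.894, 0.447, 0.448], [0.0, 0.0, 0.0, 1.0]]
top [[441.7, 0.0, 249.1], [0.0, 441.7, 188.2], [0.0, 0.0, 1.0]] [0.032 0.    0.    0.    0.   ] [[-0.006, 0.991, -0.135, 0.383], [-1.0, -0.007, -0.006, 0.065], [-0.007, 0.135, 0.991, 1.01], [0.0, 0.0, 0.0, 1.0]]
```

View pics/scene0.png

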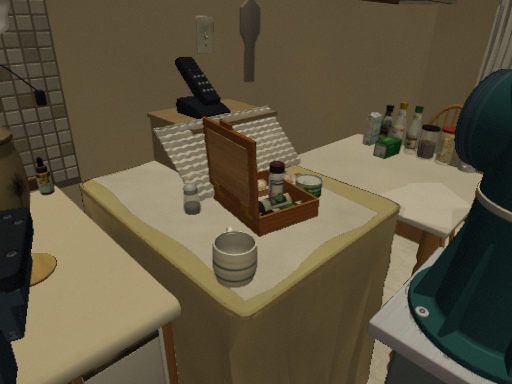

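View pics/top0.png

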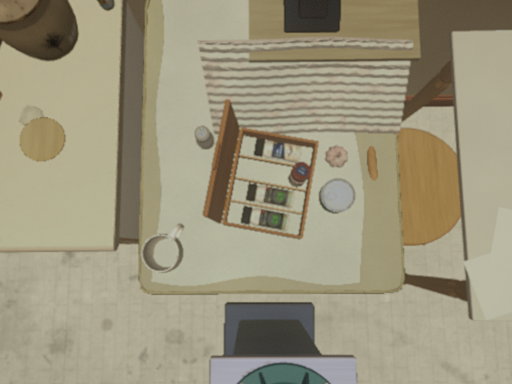

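The scene view shows the open lid and the standing jar. In the top view, the box spans about (223–317, 129–237), and the standing jar's cap is near (300,174), in the second lane from the far end. The shaker is at (204,136), behind the lid's far end. I'll enlarge the box to measure it.

```bash
cat > h.py <<'E'
from station import bot, eyes
import cv2,numpy as np
from scipy.spatial.transform import Rotation as R
def ray(n,uv,z):
    p=eyes.camera_params(n);x,y=cv2.undistortPoints(np.float64([[uv]]),np.array(p["intrinsics"]),np.array(p["dist"]))[0,0]
    T=np.array(p["cam_to_world"]);d=T[:3,:3]@[x,-y,-1];o=T[:3,3];return o+d*(z-o[2])/d[2]
def proj(n,P):
    p=eyes.camera_params(n);T=np.linalg.inv(np.array(p["cam_to_world"]))
    q=(np.atleast_2d(P)@T[:3,:3].T+T[:3,3])*[1,-1,-1]
    return cv2.projectPoints(q,np.zeros(3),np.zeros(3),np.array(p["intrinsics"]),np.array(p["dist"]))[0][:,0]
E
python3 - <<'E'
import cv2
a=cv2.imread("pics/top0.png")[90:250,190:360];cv2.imwrite("pics/c.png",cv2.resize(a,None,fx=3.75,fy=3.75,interpolation=cv2.INTER_CUBIC)[:600])
E
```

```text
(no output)
```

View pics/c.png

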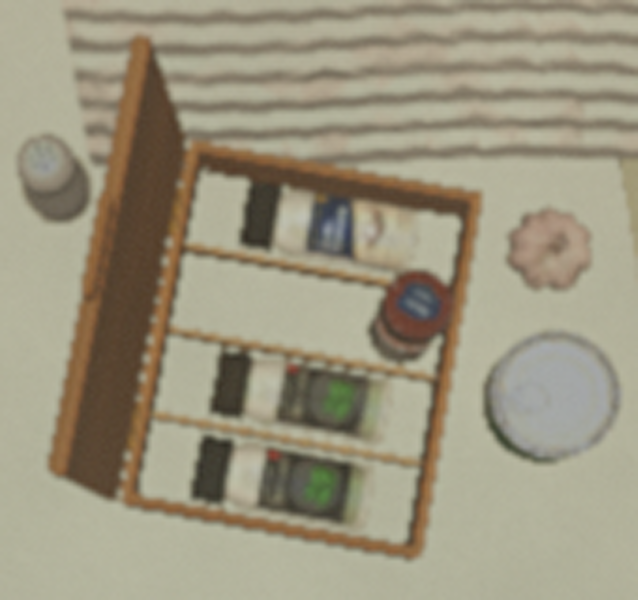

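The crop shows the rim corners at crop pixels (480,193), (418,557), (127,500) and (188,145). The lid's free edge runs from (142,40) to (57,472), the cap centre is at (418,303) and the shaker's top is at (45,160). Next I'll convert these to world coordinates.

Run:
```python
from h import *
f=lambda u,v,z:ray("top",(u/3.75+190-.37,v/3.75+90-.37),z)
c=np.array([f(*p,.062) for p in[(480,193),(418,557),(127,500),(188,145)]]);print(c.round(4))
print("sides",[np.linalg.norm(c[i]-c[i-1]).round(4) for i in range(4)])
ctr=c.mean(0);ctr[2]=0
ux=(c[2]+c[3]-c[0]-c[1]);ux[2]=0;uy=c[1]+c[2]-c[0]-c[3];uy[2]=0
th1=np.arctan2(ux[1],ux[0]);th2=np.arctan2(uy[1],uy[0])-np.pi/2;print("th",th1,th2)
th=th1 if 0 else (th1+th2)/2
ux=np.array([np.cos(th),np.sin(th),0]);uy=np.array([-ux[1],ux[0],0]);print("ctr",ctr,"ux",ux,"uy",uy)
L=lambda p:np.array([(p-ctr)@ux,(p-ctr)@uy,p[2]]).round(4)
print("cap",f(418,303,.113),L(f(418,303,.113)))
for a in(1.85,1.75,1.65,1.57):
    e=ctr+ux*(.088+.176*np.cos(a))+[0,0,.062+.176*np.sin(a)]
    print(a,e.round(3),[((proj("top",e+s*uy*.109)[0]+.37-[190,90])*3.75).round(0) for s in(-1,1)])
print("shaker",f(45,160,.09),L(f(45,160,.09)));print("tin",L(f(552,396,.058)))
print("mug",ray("top",(162,252),.09),L(ray("top",(162,252),.09)))
```

```text
[[ 0.6155 -0.0805  0.062 ]
 [ 0.4041 -0.0396  0.062 ]
 [ 0.4375  0.1258  0.062 ]
 [ 0.6458  0.0902  0.062 ]]
sides [np.float64(0.1734), np.float64(0.2153), np.float64(0.1688), np.float64(0.2114)]
th 1.38349617123878 1.390586378493329
ctr [0.52570105 0.02397917 0.        ] ux [0.18272269 0.98316449 0.        ] uy [-0.98316449  0.18272269  0.        ]
cap [ 0.54147845 -0.03711357  0.113     ] [-0.0572 -0.0267  0.113 ]
1.85 [0.533 0.063 0.231] [array([276.,  62.]), array([196., 504.])]
1.75 [0.536 0.08  0.235] [array([241.,  53.]), array([159., 497.])]
1.65 [0.539 0.097 0.237] [array([206.,  46.]), array([122., 490.])]
1.57 [0.542 0.111 0.238] [array([177.,  40.]), array([ 93., 485.])]
shaker [0.62988159 0.17110228 0.09      ] [ 0.1637 -0.0755  0.09  ]
tin [-0.1464  0.0029  0.058 ]
mug [0.37703786 0.25064441 0.09      ] [0.1957 0.1876 0.09  ]
```

The box's sides come out within 3–6 mm of the given sizes. The jar is at box-frame (-57, -27) mm in lane -26, and the lid is at about 1.63 rad. First I'll lift, align the tool with the box (tool x = box y, tool y = box x) and shut the fingers.

The rows are not in the units I measure in: shifts go in shares of 0.6 m and turns go in shares of 120 degrees. I convert before sending: -0.14 m / 0.6 = -0.2333, -0.12 m / 0.6 = -0.2, -0.141 rad / 2.0944 = -0.0673.

```bash
python3 shift.py '[{"rot":[0, 0, -0.0334], "pos":[0, 0, -0.0667], "jaw":0}, {"rot":[0, 0, -0.0673], "pos":[0, 0, -0.1333], "jaw":0}, {"rot":[0, 0, -0.0673], "pos":[0, 0, -0.2], "jaw":0}, {"rot":[0, 0, -0.0673], "pos":[0, 0, -0.2333], "jaw":0}, {"rot":[0, 0, -0.0673], "pos":[0, 0, -0.2333], "jaw":0}]' 10
cat >> h.py <<'E'
ctr=np.array([.5257,.0240,0]);B=np.array([[.1827,.9832,0],[-.9832,.1827,0],[0,0,1]])
def where():
    s=bot.sense();T=R.from_quat(s["tool_rot"]).as_matrix()
    print(s["clock"],"local",(B@(s["position"]-ctr)).round(4),"tool in box\n",(B@T).round(3),s["wrist_force"].round(1) if hasattr(s["wrist_force"],'round') else s["wrist_force"],s["grip_width"])
E
python3 -c "
from h import *;where()"
```

```text
clock: 0.52
position: [0.2233, 0.6653, 0.3597]
tool_rot: [0.091, 0.996, 0.003, 0.001]
wrist_force: [-0.1, 0.7, 0.8]
grip_width: 0.0606
finger_force: 0.0
0.5167 local [0.5753 0.4145 0.3597] tool in box
 [[-0.001  1.     0.007]
 [ 1.     0.001 -0.001]
 [-0.001  0.007 -1.   ]] [-0.1  0.7  0.8] 0.060629366016763823
```

Converted, -0.172 m / 0.6 = -0.2867, -0.11 m / 0.6 = -0.1833.

```bash
python3 shift.py '[{"pos":[-0.0367, -0.0567, 0], "jaw":0}, {"pos":[-0.0733, -0.115, 0], "jaw":0}, {"pos":[-0.11, -0.1717, 0], "jaw":0}, {"pos":[-0.1467, -0.23, 0], "jaw":0}, {"pos":[-0.1833, -0.2867, 0], "jaw":0}]'
python3 shift.py '[{"pos":[-0.0367, -0.0567, 0], "jaw":0}, {"pos":[-0.0733, -0.115, 0], "jaw":0}, {"pos":[-0.11, -0.1717, 0], "jaw":0}, {"pos":[-0.1467, -0.23, 0], "jaw":0}, {"pos":[-0.1833, -0.2867, 0], "jaw":0}]'
python3 shift.py '[{"pos":[-0.0367, -0.0567, 0], "jaw":0}, {"pos":[-0.0733, -0.115, 0], "jaw":0}, {"pos":[-0.11, -0.1717, 0], "jaw":0}, {"pos":[-0.1467, -0.23, 0], "jaw":0}, {"pos":[-0.1833, -0.2867, 0], "jaw":0}]'
python3 shift.py '[{"pos":[-0.0367, -0.0567, 0], "jaw":0}, {"pos":[-0.0733, -0.115, 0], "jaw":0}, {"pos":[-0.11, -0.1717, 0], "jaw":0}, {"pos":[-0.1467, -0.23, 0], "jaw":0}, {"pos":[-0.1833, -0.29, 0], "jaw":0}]'
python3 shift.py '[{"jaw":0}, {"jaw":0}]'
python3 -c "
from h import *;where()"
```

```text
clock: 0.93
position: [0.2996, 0.4723, 0.3528]
tool_rot: [0.091, 0.996, -0.001, -0.0]
wrist_force: [0.5, 0.2, -0.4]
grip_width: 0.0271
finger_force: 0.0
clock: 1.35
position: [0.3763, 0.2833, 0.3531]
tool_rot: [0.091, 0.996, -0.0, -0.0]
wrist_force: [1.4, 0.3, -0.1]
grip_width: 0.0003
finger_force: 0.0
clock: 1.77
position: [0.4533, 0.0941, 0.3533]
tool_rot: [0.091, 0.996, -0.0, -0.0]
wrist_force: [0.0, 0.4, 0.8]
grip_width: 0.0004
finger_force: 0.0
clock: 2.18
position: [0.5297, -0.0965, 0.3531]
tool_rot: [0.091, 0.996, 0.0, -0.0]
wrist_force: [1.0, 1.9, 0.5]
grip_width: 0.0003
finger_force: 0.0
clock: 2.35
position: [0.5296, -0.0959, 0.3527]
tool_rot: [0.093, 0.996, 0.0, -0.001]
wrist_force: [-0.2, 0.1, -0.4]
grip_width: 0.0001
finger_force: 0.0
2.35 local [-0.1172 -0.0258  0.3527] tool in box
 [[ 0.002  1.     0.   ]
 [ 1.    -0.002  0.002]
 [ 0.002  0.    -1.   ]] [-0.2  0.1 -0.4] 0.00011355436428994476
```

Converted, 0.2 m / 0.6 = 0.3333, 0.16 m / 0.6 = 0.2667.

```bash
python3 shift.py '[{"pos":[0, 0, 0.0667], "jaw":0}, {"pos":[0, 0, 0.1333], "jaw":0}, {"pos":[0, 0, 0.2], "jaw":0}, {"pos":[0, 0, 0.2667], "jaw":0}, {"pos":[0, 0, 0.3333], "jaw":0}]'
python3 shift.py '[{"pos":[0, 0, 0.05], "jaw":0}, {"pos":[0, 0, 0.0833], "jaw":0}, {"pos":[0, 0, 0.0967], "jaw":0}, {"pos":[0, 0, 0.0967], "jaw":0}]'
python3 - <<'E'
from h import *;where()
a=np.hstack([eyes.get_image("scene")[100:300,130:430],eyes.get_image("wrist")[::2,::2][:192].copy() if 0 else cv2.resize(eyes.get_image("wrist"),(267,200))])
cv2.imwrite("pics/d.png",a)
E
```

```text
clock: 2.77
position: [0.5288, -0.0929, 0.1521]
tool_rot: [0.091, 0.996, 0.0, 0.0]
wrist_force: [1.5, -0.1, 0.7]
grip_width: 0.0004
finger_force: 0.0
clock: 3.1
position: [0.5283, -0.0931, 0.0943]
tool_rot: [0.091, 0.996, 0.0, -0.002]
wrist_force: [-0.3, 0.5, 0.3]
grip_width: 0.0002
finger_force: 0.0
3.1 local [-0.1147 -0.024   0.0943] tool in box
 [[-0.002  1.     0.   ]
 [ 1.     0.002  0.003]
 [ 0.003  0.    -1.   ]] [-0.3  0.5  0.3] 0.00023599314943777928
```

View pics/d.png

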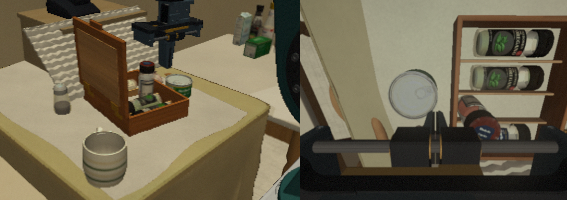

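The fingertip stands on the tin side of the jar, behind the cap and in line with it. Now I'll push it over.

Converted, 0.075 m / 0.6 = 0.125, 0.02 m / 0.6 = 0.0333.

```bash
python3 shift.py '[{"pos":[-0.005, 0.0333, 0], "jaw":0}, {"pos":[-0.005, 0.055, 0], "jaw":0}, {"pos":[-0.005, 0.0783, 0], "jaw":0}, {"pos":[-0.005, 0.1017, 0], "jaw":0}, {"pos":[-0.005, 0.125, 0], "jaw":0}]'
python3 shift.py '[{"jaw":0}, {"jaw":0}, {"pos":[0, -0.0333, -0.05], "jaw":0}, {"pos":[0, -0.0333, -0.1167], "jaw":0}, {"pos":[0, -0.0333, -0.1833], "jaw":0}]'
python3 shift.py '[{"pos":[0, 0, -0.0667], "jaw":0}, {"pos":[0, 0, -0.1333], "jaw":0}, {"pos":[0, 0, -0.2], "jaw":0}, {"pos":[0, 0, -0.25], "jaw":0}, {"pos":[0, 0, -0.25], "jaw":0}]'
python3 - <<'E'
from h import *;where()
a=np.hstack([eyes.get_image("scene")[100:300,130:430],cv2.resize(eyes.get_image("wrist"),(267,200))])
cv2.imwrite("pics/e.png",a)
E
```

```text
clock: 3.62
position: [0.5472, -0.02, 0.0974]
tool_rot: [0.091, 0.996, 0.0, 0.001]
wrist_force: [-0.2, 0.5, 0.4]
grip_width: 0.0009
finger_force: 0.0
clock: 4.03
position: [0.5417, -0.0418, 0.2072]
tool_rot: [0.092, 0.996, -0.0, -0.001]
wrist_force: [1.1, 0.0, -0.2]
grip_width: 0.0007
finger_force: 0.0
clock: 4.45
position: [0.5448, -0.0416, 0.3634]
tool_rot: [0.091, 0.996, -0.0, 0.005]
wrist_force: [1.7, 0.7, 0.5]
grip_width: 0.0004
finger_force: 0.0
4.45 local [-0.061  -0.0308  0.3634] tool in box
 [[-0.001  1.     0.001]
 [ 1.     0.001 -0.01 ]
 [-0.01   0.001 -1.   ]] [1.7 0.7 0.5] 0.00043237283926126323
```

View pics/e.png

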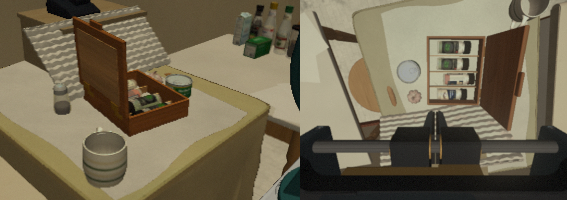

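The jar now lies in its lane; in the wrist view the second jar from the far side is flat at about (460,78). I'll save a close crop to confirm that, and move behind the lid.

```bash
python3 - <<'E'
from h import *
cv2.imwrite("pics/f.png",cv2.resize(eyes.get_image("wrist")[50:220,220:460],None,fx=3,fy=3))
E
python3 shift.py '[{"pos":[0.0167, 0.0667, 0], "jaw":0}, {"pos":[0.0333, 0.1333, 0], "jaw":0}, {"pos":[0.05, 0.2, 0], "jaw":0}, {"pos":[0.0667, 0.2583, 0], "jaw":0}, {"pos":[0.0833, 0.3083, 0], "jaw":0}]'
python3 shift.py '[{"pos":[0.0083, 0.0333, 0], "jaw":0}, {"pos":[0.0167, 0.06, 0], "jaw":0}, {"pos":[0.0167, 0.06, 0], "jaw":0}]'
python3 -c "
from h import *;where()"
```

```text
clock: 5.02
position: [0.526, 0.152, 0.3541]
tool_rot: [0.091, 0.996, -0.0, -0.001]
wrist_force: [0.5, -0.3, -0.1]
grip_width: 0.0006
finger_force: 0.0
clock: 5.27
position: [0.5228, 0.1893, 0.354]
tool_rot: [0.09, 0.996, -0.0, -0.001]
wrist_force: [0.2, -1.0, -0.9]
grip_width: 0.0003
finger_force: 0.0
5.2667 local [0.162 0.033 0.354] tool in box
 [[-0.003  1.    -0.001]
 [ 1.     0.003  0.003]
 [ 0.003 -0.001 -1.   ]] [ 0.2 -1.  -0.9] 0.0002562866220183609
```

View pics/f.png

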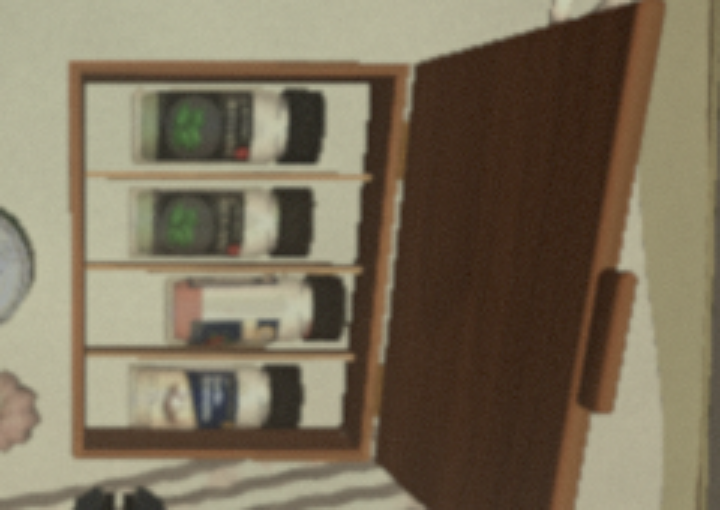

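All four jars lie flat in their lanes. The toppled one, at crop (255,310), sits clear of the hinge wall. Now I'll go down behind the lid and push.

```bash
python3 shift.py '[{"pos":[0, 0.0083, 0.0667], "jaw":0}, {"pos":[0, 0.0083, 0.1333], "jaw":0}, {"pos":[0, 0.0083, 0.2], "jaw":0}, {"pos":[0, 0.0083, 0.2483], "jaw":0}, {"pos":[0, 0.0083, 0.2483], "jaw":0}]'
python3 shift.py '[{"pos":[0, -0.025, 0], "jaw":0}, {"pos":[0, -0.05, 0], "jaw":0}, {"pos":[0, -0.075, 0], "jaw":0}, {"pos":[0, -0.1, 0], "jaw":0}, {"pos":[0, -0.125, 0], "jaw":0}]'
python3 shift.py '[{"pos":[0, -0.025, 0], "jaw":0}, {"pos":[0, -0.05, 0], "jaw":0}, {"pos":[0, -0.075, 0], "jaw":0}, {"pos":[0, -0.0917, 0], "jaw":0}, {"pos":[0, -0.1083, 0], "jaw":0}]'
python3 - <<'E'
from h import *;where()
cv2.imwrite("pics/g.png",eyes.get_image("scene")[80:300,130:430])
E
```

```text
clock: 5.68
position: [0.5209, 0.1903, 0.2001]
tool_rot: [0.091, 0.996, -0.002, -0.005]
wrist_force: [0.0, -0.0, -0.9]
grip_width: 0.0005
finger_force: 0.0
clock: 6.1
position: [0.5117, 0.1168, 0.2092]
tool_rot: [0.092, 0.996, 0.0, 0.001]
wrist_force: [0.2, 1.3, -0.6]
grip_width: 0.0004
finger_force: 0.5
clock: 6.52
position: [0.4997, 0.0531, 0.2085]
tool_rot: [0.092, 0.996, 0.0, 0.001]
wrist_force: [0.8, -0.6, 0.8]
grip_width: 0.0004
finger_force: 0.1
6.5167 local [0.0239 0.0309 0.2085] tool in box
 [[ 0.     1.     0.001]
 [ 1.    -0.    -0.002]
 [-0.002  0.001 -1.   ]] [ 0.8 -0.6  0.8] 0.00035417393588758493
```

View pics/g.png

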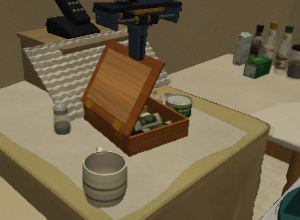

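The lid is well past upright and sinking towards the box. I'll retract upwards and wait.

Converted, -0.15 m / 0.6 = -0.25, -0.12 m / 0.6 = -0.2.

```bash
python3 shift.py '[{"pos":[0, 0, -0.0667], "jaw":0}, {"pos":[0, 0, -0.1333], "jaw":0}, {"pos":[0, 0, -0.2], "jaw":0}, {"pos":[0, 0, -0.25], "jaw":0}, {"pos":[0, 0, -0.25], "jaw":0}]'
for i in 1 2 3 4 5; do python3 shift.py '[{"jaw":0}, {"jaw":0}, {"jaw":0}, {"jaw":0}, {"jaw":0}]' | grep clock; done
python3 - <<'E'
from h import *;where()
a=eyes.get_image("scene")[80:300,130:430];b=cv2.resize(eyes.get_image("wrist"),(293,220))
cv2.imwrite("pics/i.png",np.hstack([a,b]))
E
```

```text
clock: 6.98
position: [0.5017, 0.0547, 0.3641]
tool_rot: [0.091, 0.996, 0.001, 0.005]
wrist_force: [0.4, 0.6, 0.9]
grip_width: 0.0009
finger_force: 0.0
clock: 7.4
clock: 7.82
clock: 8.23
clock: 8.65
clock: 9.07
9.0667 local [0.0253 0.0315 0.3569] tool in box
 [[-0.001  1.    -0.   ]
 [ 1.     0.001 -0.   ]
 [-0.    -0.    -1.   ]] [ 0.8 -0.4  0. ] 0.00047666281323439637
```

View pics/i.png

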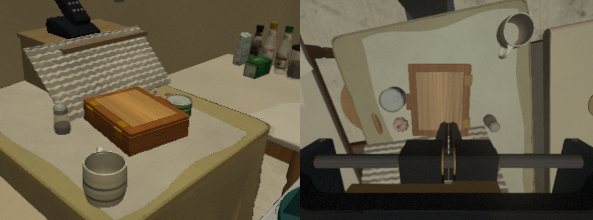

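The lid lies flat on the rim, the mug, shaker, tin and garlic are where they were, and the arm is clear at z = 0.36. I'm handing the job in.

```bash
python3 -c "
from station import bot, eyes;print(bot.finish_job())"
```

```text
the job is handed in; nothing more can be done
None
```

The standing jar was pushed over and lies in its lane, the lid was pushed over and came down shut, and the job was handed in at about 9 s of the 45 s; the hand-in returned no verdict, so this is judged from the pictures alone.

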